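Set up the bottle nest for the crimping press

TASK

Clear the two white plastic offcuts off the fixture plate into the steel bin, then stand the metal spacer upright, down on the plate, in the gap between the white nest block and a side stop, on the side where the gap is wide enough for it, and let go of it. Then, with the fingertips, push the nest block flush against the back rail and finish while still holding it firmly pressed there. Leave the bottles, caps, cup and screwdriver where they are.

Things in the scene. Friction and masses are not known exactly. Their poses are not given: they have to be found in the camera images.
- plate: aluminium fixture plate on rubber feet, fixed, its top 20 mm above the bench; top 260 mm along its x, 300 mm along its y. Origin at bench level; the top spans x -125 to +135 mm and y -150 to +150 mm about it. +x points away from the robot, towards the back rail; it is turned by up to 9 degrees, and rail, stops and nest block with it
- rail: back rail: steel bar fixed across the far end of the plate, 220 mm along y, 24 mm deep, 22 mm high. Origin: centre of its near face (the one the nest block goes against), at the plate's top; +x points away from the robot, into the rail
- thin_stop: the thinner side stop: steel block fixed on the plate, 70 mm along x, 14 mm along y, 20 mm high. Origin: centre of its underside on the plate's top, 40 mm in front of the rail's near face and 74 mm to the left or right of the rail's middle (which side varies)
- thick_stop: the thicker side stop: the same but 34 mm along y, on the other side of the nest block, also centred 74 mm from the rail's middle
- nest: nest block: white plastic, shallow rectangular pocket on top, 60 mm along x, 100 mm along y, 26 mm high, 0.18 to 0.35 kg, loose on the plate between the side stops, far face 6 to 14 mm short of the rail. Origin: centre of its underside; +x towards the rail. About centred, it leaves a gap of about 17 mm to the thin stop and 7 mm to the thick stop. It slides when pushed with 2 to 4 N
- spacer: spacer: aluminium bar 60 mm along x, 12 mm thick along y, 30 mm high (lowest 4 mm only 9 mm thick), with an upright grip tab on its middle, 26 mm along x, 12 mm thick, reaching 62 mm above the underside; 0.09 kg. Stands upright on the bench beside the plate. Origin: centre of its underside; z up along the tab. Goes in from above, its x along the side stop
- bin: open steel bin, fixed on the bench on the other side of the plate, 150 mm along x, 120 mm along y, 50 mm high, walls and floor 4 to 5 mm. Origin: centre of its underside
- bin_in (a point): centre of the bin's inner floor, axes as the bin's
- offcut_l: white plastic offcut, L-shaped: 32 mm along x, 22 mm along y, 14 mm high, with a 14 mm long step at its -x end up to 26 mm; lying on the plate in front of the nest block. Origin: centre of its underside
- offcut_bar: white plastic offcut, stubby bar: 36 mm along x, 20 mm along y, 18 mm high, with a 16 mm long hump in the middle up to 23 mm; lying on the plate in front of the nest block. Origin: centre of its underside
- plate_cap: bystander: bright metal perfume cap, a plain cylinder 20 mm across and 18 mm high, standing on the fixture plate near the offcuts. Origin: centre of its underside.
- bench_cap: bystander: the same kind of cap (20 x 18 mm) standing on the bench, left side. Origin: centre of its underside.
- bottle_a: bystander: filled rectangular perfume bottle, 34 x 56 mm, 89 mm high with its pump, on the bench, far left. Origin: centre of its underside.
- bottle_b: bystander: a second such bottle, farther left. Origin: centre of its underside.
- bottle_c: bystander: a third such bottle, far right. Origin: centre of its underside.
- cup: bystander: empty white plastic cup, 76 mm across, 80 mm high, far right. Origin: centre of its underside.
- screwdriver: bystander: screwdriver lying on the bench beyond the fixture plate.

How it is judged (in metres and radians):
On the way, in this order (a step that is already met when the one before it is completed fails the run):
1. both offcuts lie in the bin, let go (x of offcut_l in the frame of bin_in between -0.071 and 0.071 m and y of offcut_l in the frame of bin_in between -0.056 and 0.056 m and z of each of offcut_l, offcut_bar in the frame of bin_in below 0.045 m and linear speed of each of offcut_l, offcut_bar below 0.05 m/s and contact force between each of offcut_l, offcut_bar and the fingers below 0.1 N and x of offcut_bar in the frame of bin_in between -0.071 and 0.071 m and y of offcut_bar in the frame of bin_in between -0.056 and 0.056 m), for 0.2 s.
2. the spacer stands on the plate in the wide gap, let go (y of spacer in the frame of rail between -0.066 and 0.066 m and y of spacer in the frame of thin_stop between -0.028 and 0.028 m and x of spacer in the frame of nest between -0.035 and 0.035 m and z of spacer in the frame of rail between -0.003 and 0.003 m and angle between spacer's own z axis and vertical below 0.12 rad and contact force between spacer and the fingers below 0.1 N), for 0.2 s.
At the end, for the whole second after the job is handed in: Offcuts at rest in the bin; spacer released, standing on the plate (3 mm, 7 deg) between nest block and thin stop, within 35 mm of the block's middle along x; block flat, within 2 mm of the rail, parallel within 1.4 deg, still pressed against it by the fingertips with over 3 N (all of step 1 and all of step 2 and x of nest in the frame of rail between -0.032 and -0.027 m and angle between the x axis of nest and the x axis of rail, either way round below 0.025 rad and z of nest in the frame of rail below 0.003 m and contact force between nest and rail above 3 N and contact force between the fingers and nest above 3 N); the arm keeps its last pose, push and grip.
It fails at once if a bottle, cap, cup or the screwdriver is moved more than 30 mm (distance of any of plate_cap, bench_cap, bottle_a, bottle_b, bottle_c, cup, screwdriver from where it was at the start of the episode above 0.03 m).
It also fails if it takes over 72 s, if anything falls off the work surface, if the arm or the gripper's body presses on something with over 40 N, if the wrist force passes 120 N, or if a joint passes its speed limit or range.

ROBOT

A 6-joint arm with a two-finger parallel gripper is mounted at the origin on the work surface. World frame = base frame: x ahead of the robot, y to its left, z up, the work surface at z = 0. Lengths are in m, angles in degrees, forces in N, time in s.
With the tool pointing down it reaches from about 0.4 to 0.825 m from the base axis. Payload 7 kg.
Tool frame: the origin (TCP) lies on the centre line of the jaws, within the pads' length; the fingertips stand 19 mm ahead of it and the grasp point (between the pads) is the TCP (r.tip_extent is the distance from the TCP to the fingertips, in m); z points along the fingers, y is the line along which they close (so a half turn about z gives the same grasp; the last joint's range is limited). The gripper opens to 88 mm and grips with 3 to 60 N. Pads are 19 mm wide; open, the fingers measure 130 mm over their backs; the gripper's body (78 mm by 193 mm) begins 47 mm behind the grasp point.
Start: joints at [-53.852, 20.546, 0.682, 0, -70.136, -16.507], TCP at [0.227, -0.636, 0.246] pointing down, gripper open.
Joint ranges: [-176.03, 176.03], [-82.01, 121.73], [-58.28, 71.71], [-173.87, 95.51], [-174.79, -0.11], [-173.66, 173.66]. Speed limits (degrees/s): [136.94, 136.94, 172.46, 180, 180, 180].

INTERFACE

Orientations are given as [roll, pitch, yaw] about the fixed x, y, z axes, in that order (R = Rz(yaw) Ry(pitch) Rx(roll)).
In Python, from plant import r gives the robot as it stands. The module is installed in compiled form; this text tells all that it offers.
- The arm moves only by the tool jog_arm, never from a script. Its argument "deltas" is a list that holds one entry, the list of rows, each a list of 5 numbers: the opening, from -1 (shut) to 1 (fully open), then the shift along the world's x, y, z in cm, then the turn about the world's z in rad. In form: [[[claw, dx, dy, dz, turn], ...]]. A call has 1 to 8 rows; each row shifts and turns the commanded pose from where the row before left it; what a row does not reach is not made up. A row lasts 1/8 s, in which the tool goes at most 62.5 mm and 10.7 degrees, less where a joint would pass 70% of its speed; a pose out of reach is approached as far as the arm can. A call with a gripper value outside its range is refused whole. The fingers move at their own pace and stop on an object; "force" is the grip in N (left out, the last holds). Time passes only in rows, so rows that do not move let the fingers close. It gives the time, the measured TCP pose, the force, the opening and the grip force at its end, in the units of the state.
- r.get_state(): the state, without advancing time (a new reading comes with each control period).
- r.capture(name): name is "scene" or "top" or "wrist"; returns the picture (480x640x3 uint8, blue, green, red); there is no depth.
- r.camera_info(name): a dict with "fx", "fy", "cx", "cy" (pixels), "view" (4x4, takes a point from world to camera coordinates). Camera axes: x right, y up, looking along -z (the intrinsics and any distortion apply to the point x, -y, -z); pixel columns grow to the right and rows downward; lengths in m; the calibration is good to about 2 mm. A picture is of the moment at which its call begins: read the wrist's pose just before it. camera_info takes no time and is no camera call; for the wrist camera it gives the pose at the moment of the call.
- r.close_job(): hands the job in; it is judged then, once.
The state is a dict: "time_s": time; "joints": joint angles; "qd": joint speeds; "joint_torque": joint torques, N m; "tcp_pos": TCP position; "eef_rot": TCP orientation; "contact_force": force on the tool from outside, world axes, zero at the start; "moment": the same for the moment, N m; "gripper_width": finger opening in m; "gripper_force": force on a finger pad.
Only numpy, scipy, OpenCV 4.12 (cv2) and the standard library are available. Lean on these libraries where they do the work, as an engineer would, in place of code of your own. Each camera call takes 0.05 s, during which the arm holds its last target. There are 200 camera calls.

## Working session

There is one attempt and no reset: what is moved stays moved. The work goes in short steps, Python scripts to look and compute and a tool call to move; the robot and the scene stay as the last step left them, time stands still between calls to the robot, and variables do not carry over. Pictures are saved under pics/ and viewed, at most 10 in all, crops included, and the job is handed in when it is done.

Besides the shell and the picture viewer there is one more tool, called after "Call:" as name([rows], argument=value, ...), one row to a line, values as JSON. jog_arm: Moves the arm, as the interface text tells. Its arguments: {"type":"object","properties":{"deltas":{"type":"array"},"force":{"type":"number"}},"required":["deltas"]}

```bash
mkdir -p pics; python3 - <<'E'
from plant import r
import cv2,numpy as np
s=r.get_state();print(s)
for n in("top","scene"):
    im=r.capture(n);cv2.imwrite(f"pics/{n}0.png",im);c=r.camera_info(n);print(n,c)
E
```

```text
{'time_s': 0.0, 'joints': array([-5.38526677e+01,  2.05894468e+01,  6.36047015e-01, -2.08091048e-02,
       -7.01369631e+01, -1.65073462e+01]), 'qd': array([ 0.04968016, -0.02013267, -0.04677538,  0.00861825,  0.01722411,
        0.01218148]), 'joint_torque': array([ 1.08488846e-04, -5.82706475e+01,  2.93060589e+01,  6.99741259e+00,
        6.76023628e-03, -2.32443081e-04]), 'tcp_pos': array([ 0.22671106, -0.63531154,  0.24466022]), 'eef_rot': array([ 1.79907803e+02, -6.92212768e-03, -1.60367094e+02]), 'contact_force': array([-0.64204362, -0.34966801, -0.75430133]), 'moment': array([ 0.00854462,  0.00625244, -0.02463196]), 'gripper_force': 0.0, 'gripper_width': 0.0874186732044914}
top {'fx': 513.9135429742029, 'fy': 513.9135429742029, 'cx': 306.6364106550405, 'cy': 240.14523493320664, 'view': array([[ 4.43447792e-03, -9.99704711e-01, -2.38919523e-02,
         4.08371114e-02],
       [ 9.86675132e-01,  4.88264453e-04,  1.62702016e-01,
        -5.86306818e-01],
       [-1.62642307e-01, -2.42950937e-02,  9.86385943e-01,
        -1.02945819e+00],
       [ 0.00000000e+00,  0.00000000e+00,  0.00000000e+00,
         1.00000000e+00]])}
scene {'fx': 614.2784647471802, 'fy': 614.2784647471802, 'cx': 318.7058108183686, 'cy': 237.01111273885684, 'view': array([[ 0.86311217,  0.50499033,  0.0047058 , -0.5520582 ],
       [-0.41953799,  0.71181074,  0.56330573,  0.19052708],
       [ 0.28111431, -0.48817029,  0.82623514, -1.63175838],
       [ 0.        ,  0.        ,  0.        ,  1.        ]])}
```

View pics/top0.png

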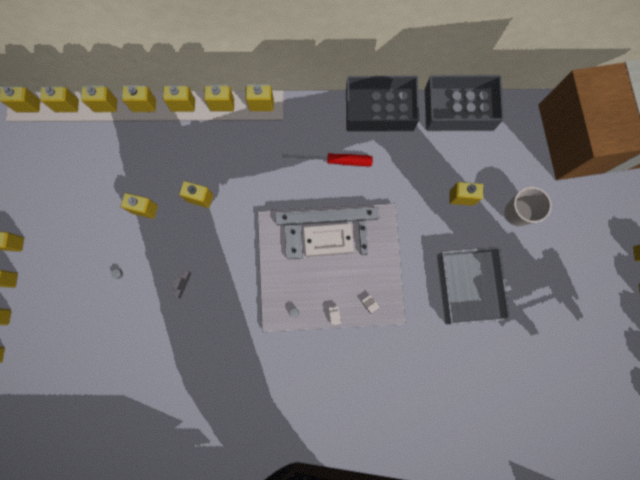

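View pics/scene0.png

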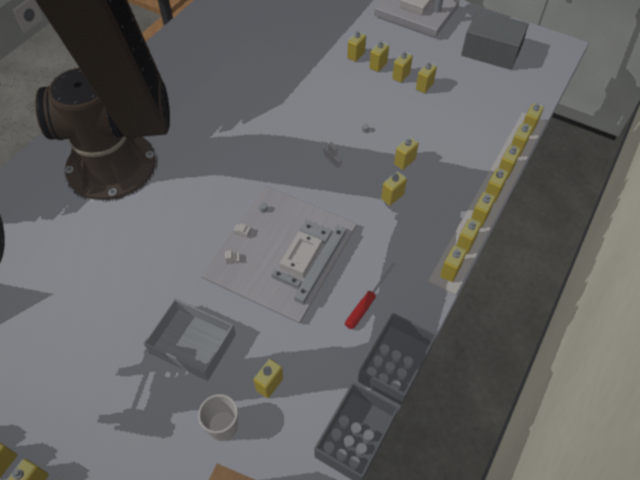

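Top view: thick stop is at the left (293,241), thin stop at the right (363,239) and nest at (330,239). The offcuts are at (334,313) and (370,301), plate cap at (292,310), spacer at (181,284) and bin at (474,286).

```bash
cat > h.py <<'E'
from plant import r
import cv2,numpy as np
def ray(ci,px,z):
    V=ci["view"];R=V[:3,:3];C=-R.T@V[:3,3]
    u,v=px;d=R.T@np.array([(u-ci["cx"])/ci["fx"],-(v-ci["cy"])/ci["fy"],-1.])
    return C+d*(z-C[2])/d[2]
def proj(ci,p):
    q=ci["view"][:3,:3]@np.asarray(p)+ci["view"][:3,3]
    return np.array([ci["cx"]-ci["fx"]*q[0]/q[2],ci["cy"]+ci["fy"]*q[1]/q[2]])
E
python3 - <<'E'
from h import *
im=cv2.imread("pics/top0.png");c=r.camera_info("top")
P=lambda u,v,z:np.round(ray(c,(u,v),z),3)
a=cv2.resize(im[200:335,250:410],None,fx=4,fy=4,interpolation=cv2.INTER_CUBIC)
b=cv2.resize(im[262:302,105:195],None,fx=4,fy=4,interpolation=cv2.INTER_CUBIC)
o=np.zeros((600,640,3),np.uint8);o[:540]=a
cv2.imwrite("pics/topcrop.png",o[:540])
s=cv2.imread("pics/scene0.png");cv2.imwrite("pics/scrop.png",np.hstack([cv2.resize(s[185:325,200:360],None,fx=3,fy=3,interpolation=cv2.INTER_CUBIC),cv2.copyMakeBorder(cv2.resize(b,(320,142)),0,420-142,0,0,cv2.BORDER_CONSTANT)]))
print("plate",[P(*p,.02) for p in((258,206),(397,205),(404,324),(262,330))])
print("bin top",[P(*p,.05) for p in((441,251),(501,249),(507,319),(446,323))])
print("spacer",P(181,284,.045),"offs",P(334,313,.04),P(370,301,.04),"cap",P(292,310,.038),"bcap",P(117,271,.018))
hsv=cv2.cvtColor(im,cv2.COLOR_BGR2HSV);print([hsv[v,u] for u,v in((334,313),(370,301),(320,250),(300,290),(181,284),(140,284))])
E
```

```text
plate [array([0.666, 0.15 , 0.02 ]), array([ 0.668, -0.153,  0.02 ]), array([ 0.414, -0.161,  0.02 ]), array([0.4  , 0.136, 0.02 ])]
bin top [array([ 0.563, -0.237,  0.05 ]), array([ 0.568, -0.36 ,  0.05 ]), array([ 0.424, -0.364,  0.05 ]), array([ 0.416, -0.241,  0.05 ])]
spacer [0.494 0.304 0.045] offs [ 0.435 -0.015  0.04 ] [ 0.46  -0.089  0.04 ] cap [0.441 0.072 0.038] bcap [0.524 0.452 0.018]
[array([ 10,  13, 183], dtype=uint8), array([  4,  16, 128], dtype=uint8), array([  9,  14, 181], dtype=uint8), array([150,  12, 151], dtype=uint8), array([128,  16,  64], dtype=uint8), array([117,  17, 149], dtype=uint8)]
```

View pics/topcrop.png

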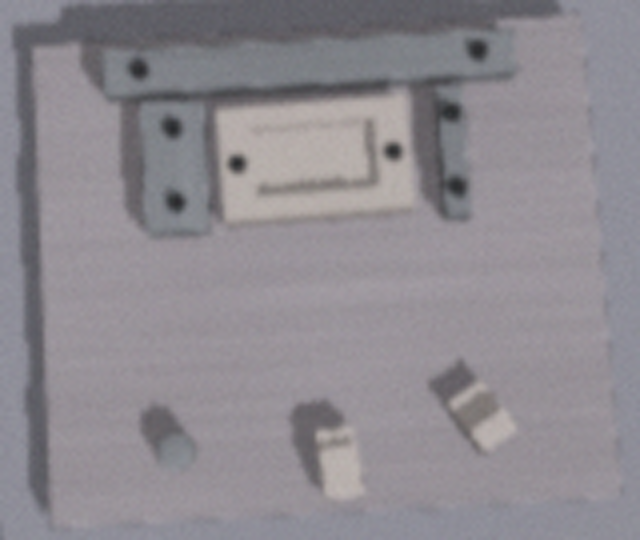

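View pics/scrop.png

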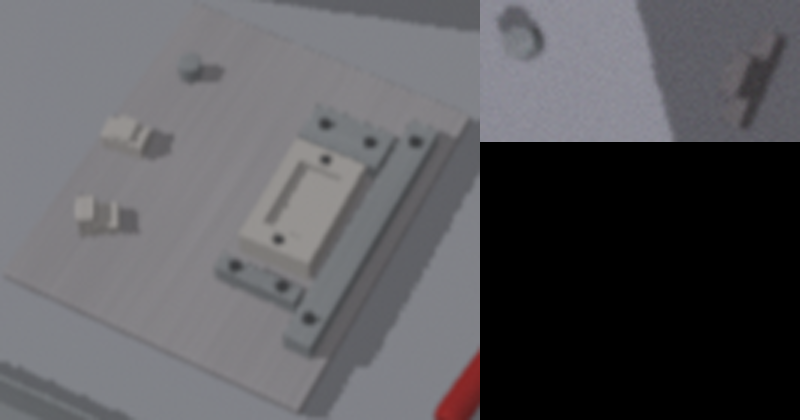

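The crops show the rail's near edge at crop px (107,98)-(513,75) and the nest between the stops with the wider gap at right. The L is about along x, the bar turned by about 35°, and the spacer is yawed left of the plate. I'll move over the offcuts for a wrist view.

Call:
jog_arm([
  [[1, 2.2, 5.7, 0, 0.03], [1, 2.2, 5.7, 0, 0.03], [1, 2.2, 5.7, 0, 0.03], [1, 2.2, 5.7, 0, 0.03], [1, 2.2, 5.7, 0, 0.03], [1, 2.2, 5.7, 0, 0.03], [1, 2.2, 5.7, 0, 0.03], [1, 2.2, 5.7, 0, 0.03]],
])

```text
time_s: 1.1
tcp_pos: [0.403, -0.1778, 0.2456]
eef_rot: [-180.0, 0.0, -146.6]
contact_force: [1.1, -0.6, 0.0]
gripper_width: 0.0876
gripper_force: 0.0
```

Call:
jog_arm([
  [[1, 1.5, 4, 0, 0.03], [1, 1, 4, 0, 0], [1, 0, 0, 0, 0], [1, 0, 0, 0, 0]],
])

```text
time_s: 1.6
tcp_pos: [0.4276, -0.0997, 0.2454]
eef_rot: [180.0, -0.0, -144.8]
contact_force: [0.6, 0.1, 0.8]
gripper_width: 0.0877
gripper_force: 0.0
```

```bash
python3 - <<'E'
from h import *
s=r.get_state();print(s["tcp_pos"],s["eef_rot"],s["time_s"])
c=r.camera_info("wrist");im=r.capture("wrist");cv2.imwrite("pics/w1.png",im);np.save("w1.npy",c,allow_pickle=True);print(c)
E
```

```text
[ 0.42760191 -0.09972069  0.24536991] [ 1.79986028e+02 -2.81125163e-02 -1.44838977e+02] 1.6
{'fx': 403.1018039008354, 'fy': 403.1018039008354, 'cx': 318.02393703448524, 'cy': 245.54898130086718, 'view': array([[-5.75981072e-01,  8.17463029e-01,  3.13476060e-05,
         3.26909309e-01],
       [-7.88441642e-01, -5.55522595e-01, -2.64110628e-01,
         3.15942875e-01],
       [-2.15883259e-01, -1.52147438e-01,  9.64492393e-01,
        -3.13485600e-01],
       [ 0.00000000e+00,  0.00000000e+00,  0.00000000e+00,
         1.00000000e+00]])}
```

View pics/w1.png

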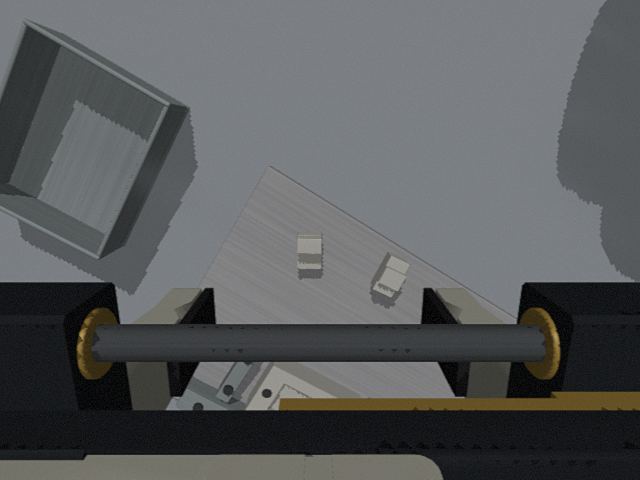

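The wrist view shows the bar at (310,255), aligned with the tool, and the L at (391,277). The bin rim is at left.

```bash
python3 - <<'E'
from h import *
im=cv2.imread("pics/w1.png");c=np.load("w1.npy",allow_pickle=True).item()
g=cv2.cvtColor(im,cv2.COLOR_BGR2GRAY)
print(g[255,310],g[240,350],g[265,310])
for n,(x0,y0,x1,y1) in {"bar":(285,222,335,290),"L":(360,242,425,315)}.items():
    sub=im[y0:y1,x0:x1].astype(int); m=((g[y0:y1,x0:x1]>165)&(sub[...,2]-sub[...,0]>6)).astype(np.uint8)
    ct=max(cv2.findContours(m,0,2)[0],key=cv2.contourArea)
    q=cv2.boxPoints(cv2.minAreaRect(ct))+[x0,y0]
    for z in(.034,.043): 
        w=np.array([ray(c,p,z)[:2] for p in q]);e=[w[1]-w[0],w[2]-w[1]]
        print(n,z,cv2.contourArea(ct),q.round().tolist(),w.mean(0).round(4),[(round(np.hypot(*v)*1000),round(np.degrees(np.arctan2(v[1],v[0])))) for v in e])
t=cv2.imread("pics/top0.png");ct=r.camera_info("top")
T=lambda u,v,z:ray(ct,(250+u/4,200+v/4),z)
a,b=T(107,98,.042),T(513,75,.042);d=a-b;print("rail ends",a.round(4),b.round(4),np.hypot(*d[:2]),"yaw",np.degrees(np.arctan2(d[1],d[0]))-90)
for n,ps,z in(("nest",((217,110),(410,93),(414,208),(226,224)),.046),("thin",((437,90),(466,88),(469,216),(447,217)),.04),("thick",((140,103),(207,98),(209,233),(153,236)),.04)):
    w=np.array([T(*p,z)[:2] for p in ps]);print(n,w.round(4).tolist(),w.mean(0))
E
```

```text
107 131 148
bar 0.034 0.0 [[320.0, 239.0], [320.0, 239.0], [319.0, 239.0], [319.0, 239.0]] [ 0.4427 -0.0864] [(0, 0), (1, -55)]
bar 0.043 0.0 [[320.0, 239.0], [320.0, 239.0], [319.0, 239.0], [319.0, 239.0]] [ 0.4408 -0.0877] [(0, 0), (1, -55)]Traceback (most recent call last):
  File "<stdin>", line 7, in <module>
ValueError: max() iterable argument is empty
```

```bash
python3 - <<'E'
from h import *
im=cv2.imread("pics/w1.png");c=np.load("w1.npy",allow_pickle=True).item()
g=cv2.cvtColor(im,cv2.COLOR_BGR2GRAY)
cv2.imwrite("pics/w1c.png",np.hstack([cv2.resize(im[222:290,285:335],None,fx=8,fy=8,interpolation=0),cv2.resize(im[242:310,365:415],None,fx=8,fy=8,interpolation=0)]))
t=cv2.imread("pics/top0.png");ct=r.camera_info("top")
T=lambda u,v,z:ray(ct,(250+u/4,200+v/4),z)
a,b=T(107,98,.042),T(513,75,.042);d=a-b;print("rail ends",a.round(4),b.round(4),np.hypot(*d[:2]),"yaw",np.degrees(np.arctan2(d[1],d[0]))-90)
for n,ps,z in(("nest",((217,110),(410,93),(414,208),(226,224)),.046),("thin",((437,90),(466,88),(469,216),(447,217)),.04),("thick",((140,103),(207,98),(209,233),(153,236)),.04)):
    w=np.array([T(*p,z)[:2] for p in ps]);print(n,w.round(4).tolist(),w.mean(0))
E
```

```text
rail ends [0.6209 0.1061 0.042 ] [ 0.6333 -0.1091  0.042 ] 0.21550910470269805 yaw 3.28496056582658
nest [[0.6137, 0.0475], [0.6228, -0.0543], [0.5616, -0.0557], [0.553, 0.0425]] [ 0.58775542 -0.00499824]
thin [[0.6256, -0.069], [0.6267, -0.0843], [0.5582, -0.0849], [0.5577, -0.0734]] [ 0.59202938 -0.07788925]
thick [[0.6186, 0.0887], [0.6213, 0.053], [0.549, 0.0516], [0.5474, 0.081]] [0.58408228 0.06856458]
```

View pics/w1c.png

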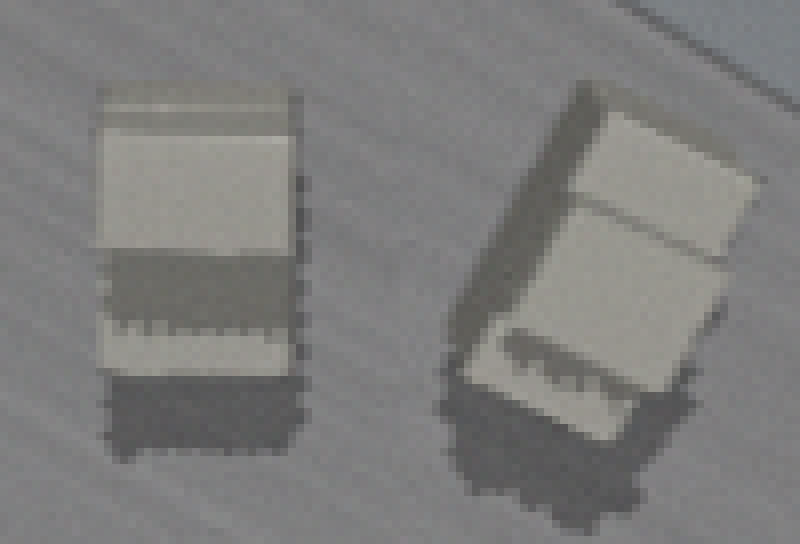

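Left crop is the L (tall step toward the camera side, low part to y=375). Right crop is the bar with its hump in the middle and ends at (610,115)-(755,180) and (465,378)-(612,440).

```bash
python3 - <<'E'
from h import *
c=np.load("w1.npy",allow_pickle=True).item()
def A(u,v,z,o): return ray(c,(o[0]+u/8-.5,o[1]+v/8-.5),z)[:2]
o=(285,222)
w=[A(97,132,.046,o),A(293,135,.046,o),A(97,375,.034,o),A(292,375,.034,o)]
print("L",np.round(w,4).tolist(),np.mean(w,0).round(4),np.linalg.norm(w[1]-w[0]),np.linalg.norm(w[2]-w[0]),np.degrees(np.arctan2(*(w[2]-w[0])[::-1])))
o=(365-50,242)
o=(365-50,242) # crop x offset of 400px = 50 source px
w=[A(610,115,.038,o),A(755,180,.038,o),A(465,378,.038,o),A(612,440,.038,o)]
print("bar",np.round(w,4).tolist(),np.mean(w,0).round(4),np.linalg.norm(w[1]-w[0]),np.linalg.norm(w[2]-w[0]),np.degrees(np.arctan2(*(w[2]-w[0])[::-1])))
# spacer in both views
for n in("top","scene"):
    im=cv2.imread(f"pics/{n}0.png");ci=r.camera_info(n);p=proj(ci,(.495,.3,.03)).astype(int);print(n,p)
    o=cv2.resize(im[p[1]-25:p[1]+25,p[0]-25:p[0]+25],(400,400),interpolation=cv2.INTER_NEAREST);
    L=o if n=="top" else np.hstack([L,o])
cv2.imwrite("pics/sp.png",L)
E
```

```text
L [[0.4509, -0.1049], [0.4389, -0.0873], [0.4776, -0.0875], [0.4647, -0.0692]] [ 0.458  -0.0872] 0.021306237604654124 0.031860478517289 33.26091102177382
bar [[0.4177, -0.0254], [0.4143, -0.0073], [0.4523, -0.0196], [0.4486, -0.0011]] [ 0.4333 -0.0134] 0.01846160470014507 0.035095289352422766 9.509690903254713
top [184 284]
scene [328 155]
```

L and bar sizes match the ones given. Grasp the L with the fingers half open so they clear the bar.

Call:
jog_arm([
  [[0, 1.5, 0.7, -5, 0], [0, 1.5, 0.6, -5, 0], [0, 0, 0, -5, 0], [0, 0, 0, -3.5, 0], [0, 0, 0, -1.8, 0], [-1, 0, 0, 0, 0], [-1, 0, 0, 0, 0], [-1, 0, 0, 0, 0]],
], force=25)

```text
time_s: 2.65
tcp_pos: [0.4582, -0.087, 0.0432]
eef_rot: [-180.0, 0.1, -144.9]
contact_force: [0.6, -0.2, -0.2]
gripper_width: 0.0216
gripper_force: 25.0
```

Call:
jog_arm([
  [[-1, 0, 0, 5, 0], [-1, 0.4, -1, 4, 0], [-1, 1.2, -5, 1, 0], [-1, 1.6, -5.3, 0, 0], [-1, 1.6, -5.3, 0, 0], [-1, 1.4, -4.7, -3, 0], [-1, 0, 0, -4, 0], [-1, 0, 0, -2, 0]],
])

```text
time_s: 3.65
tcp_pos: [0.5185, -0.3003, 0.0507]
eef_rot: [179.9, -0.1, -145.0]
contact_force: [-0.9, 0.7, 0.5]
gripper_width: 0.0218
gripper_force: 25.0
```

Call:
jog_arm([
  [[-0.2, 0, 0, 0, 0], [-0.2, 0, 0, 0, 0], [-0.2, 0, 0, 5, 0], [-0.2, 0, 4, 3, -0.15], [-0.2, -2, 6, 0, -0.15], [-0.2, -2, 6, 0, -0.14], [-0.2, -2, 6, 0, 0], [-0.2, -2.7, 6.1, 0, 0]],
])

```text
time_s: 4.65
tcp_pos: [0.4356, -0.0225, 0.1344]
eef_rot: [180.0, 0.2, -170.1]
contact_force: [1.4, 1.2, 1.1]
gripper_width: 0.0354
gripper_force: 0.0
```

Call:
jog_arm([
  [[-0.2, 0.1, 0.5, 0, 0], [-0.2, 0, 0, -4, 0], [-0.2, 0, 0, -3.5, 0], [-0.2, 0, 0, -1.5, 0], [-1, 0, 0, 0, 0], [-1, 0, 0, 0, 0], [-1, 0, 0, 0, 0]],
])

```text
time_s: 5.52
tcp_pos: [0.4372, -0.0195, 0.0437]
eef_rot: [180.0, 0.1, -170.1]
contact_force: [0.4, -0.6, 2.9]
gripper_width: 0.0202
gripper_force: 25.0
```

Call:
jog_arm([
  [[-1, 0, 0, 5, 0], [-1, 0, -3, 4, 0], [-1, 0.6, -5, 1, 0], [-1, 0.6, -5, 0, 0], [-1, 0.6, -5, 0, 0], [-1, 0.6, -5, 0, 0], [-1, 0.4, -5, -2, 0], [-1, 0, 0, -3, 0]],
])

```text
time_s: 6.52
tcp_pos: [0.4652, -0.303, 0.0932]
eef_rot: [-179.9, 0.2, -170.3]
contact_force: [-0.4, 0.0, -0.3]
gripper_width: 0.02
gripper_force: 25.0
```

Call:
jog_arm([
  [[-1, 0, 0, -3.7, 0], [-1, 0, 0, -0.5, 0], [-0.2, 0, 0, 0, 0], [-0.2, 0, 0, 0, 0], [-0.2, 0, 0, 5, 0], [-0.2, 0, 3, 5, 0], [-0.2, 0, 0, 2, 0], [-0.2, 0, 0, 0, 0]],
])

```text
time_s: 7.52
tcp_pos: [0.4659, -0.2696, 0.1742]
eef_rot: [-179.9, 0.4, -170.0]
contact_force: [-1.3, 0.4, -0.0]
gripper_width: 0.0353
gripper_force: 0.0
```

```bash
python3 - <<'E'
from h import *
im=r.capture("top");cv2.imwrite("pics/t2.png",im)
a=cv2.resize(im[235:340,250:520],(800,311),interpolation=cv2.INTER_CUBIC)
b=cv2.resize(cv2.imread("pics/sp.png"),(560,280))
o=np.zeros((591,800,3),np.uint8);o[:311]=a;o[311:,:560]=b
cv2.imwrite("pics/t2c.png",o)
E
```

```text
(no output)
```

View pics/t2c.png

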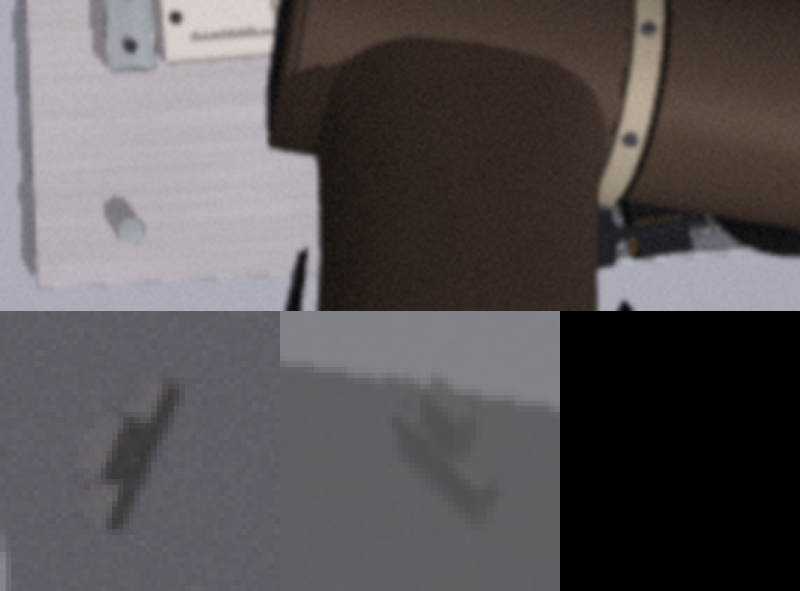

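Plate cap undisturbed and both offcuts gone from the visible part of the plate. The arm hides the bin, so I'll check it from a distance. The spacer is yawed about -23°. Moving over it.

Call:
jog_arm([
  [[0, 0, 3, 2, -0.06], [0, 0, 5.5, 2, -0.06], [0, 0, 5.5, 2, -0.06], [0, 0, 5.5, 1, -0.06], [0, 0, 5.5, 0, -0.06], [0, 0, 5.5, 0, -0.06], [0, 0, 5.5, 0, -0.06], [0, 0, 5.5, 0, -0.06]],
])

```text
time_s: 8.57
tcp_pos: [0.4636, 0.1469, 0.2401]
eef_rot: [-180.0, -0.0, 162.3]
contact_force: [1.8, 0.9, 0.7]
gripper_width: 0.0439
gripper_force: 0.0
```

Call:
jog_arm([
  [[0, 0, 5.5, 0, -0.05], [0, 0, 5.5, 0, -0.05], [0, 0, 5, 0, 0], [0, 0, 0, 0, 0], [0, 0, 0, 0, 0]],
])

```text
time_s: 9.2
tcp_pos: [0.4638, 0.3049, 0.2396]
eef_rot: [-179.9, -0.0, 156.7]
contact_force: [0.1, -0.1, 0.1]
gripper_width: 0.0436
gripper_force: 0.0
```

```bash
python3 - <<'E'
from h import *
s=r.get_state();print(s["tcp_pos"],s["eef_rot"],s["joints"])
c=r.camera_info("wrist");w=r.capture("wrist");np.save("w2.npy",c,allow_pickle=True);cv2.imwrite("pics/w2.png",w)
t=r.capture("top");cv2.imwrite("pics/t3.png",t)
p=proj(c,(.494,.304,.03)).astype(int);print(p)
x0=max(0,p[0]-50);y0=max(0,p[1]-50);print(x0,y0)
o=np.zeros((600,800,3),np.uint8)
o[:400,:400]=cv2.resize(w[y0:y0+100,x0:x0+100],(400,400),interpolation=0)
o[:400,400:]=cv2.resize(t[240:340,430:530],(400,400),interpolation=2)
o[400:,:]=cv2.resize(t[290:335,260:440],(800,200),interpolation=2)
cv2.imwrite("pics/m3.png",o)
E
```

```text
[0.46383899 0.30493878 0.23956558] [-1.79888748e+02 -3.69530100e-02  1.56693102e+02] [ 5.35283383e+01  9.59918603e+00 -1.50480490e+01 -1.16999618e-02
 -6.54695097e+01 -1.66830332e+02]
[329 249]
279 199
```

View pics/m3.png

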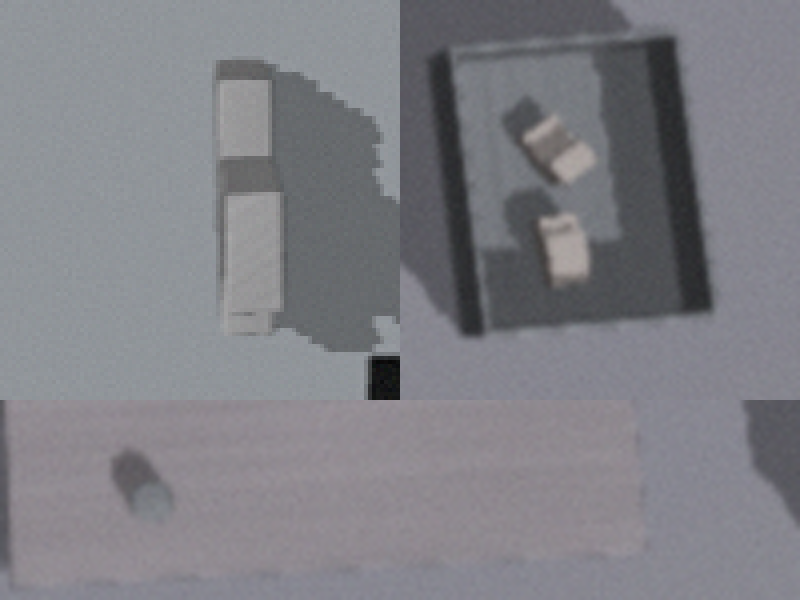

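Both offcuts lie in the bin. In the wrist crop the spacer's tab top spans (225,192)-(284,310), and the spacer is aligned with the tool to about 1°.

```bash
python3 - <<'E'
from h import *
c=np.load("w2.npy",allow_pickle=True).item()
A=lambda u,v,z:ray(c,(279+u/4-.5,199+v/4-.5),z)[:2]
for n,ps,z in(("tab",((224,192),(281,192),(284,310),(228,312)),.062),("bar",((217,80),(270,80),(272,333),(221,333)),.03)):
    w=[A(*p,z) for p in ps];e=w[0]-w[3]
    print(n,np.mean(w,0).round(4),np.linalg.norm(w[1]-w[0]),np.linalg.norm(e),np.degrees(np.arctan2(e[1],e[0])))
E
```

```text
tab [0.4991 0.3124] 0.011660172241377914 0.02602834175531619 159.16009867530963
bar [0.4989 0.3121] 0.011710238986732574 0.05945214191325444 158.14459429659337
```

Call:
jog_arm([
  [[0, 1.8, 0.4, -4, 0.02], [0, 1.7, 0.3, -5, 0], [0, 0, 0, -5, 0], [0, 0, 0, -3.5, 0], [0, 0, 0, -1.2, 0], [-1, 0, 0, 0, 0], [-1, 0, 0, 0, 0], [-1, 0, 0, 0, 0]],
], force=30)

```text
time_s: 10.3
tcp_pos: [0.4999, 0.313, 0.0552]
eef_rot: [179.9, 0.1, 157.8]
contact_force: [-0.1, 0.6, -0.1]
gripper_width: 0.0198
gripper_force: 0.0
```

Call:
jog_arm([
  [[-1, 0, 0, 0, 0], [-1, 0, 0, 0, 0], [-1, 0, 0, 5, 0], [-1, 0, 0, 5, 0], [-1, 0, 0, 5, 0], [-1, 0, 0, 5, 0], [-1, 0, 0, 0, 0]],
])

```text
time_s: 11.18
tcp_pos: [0.5007, 0.3136, 0.2583]
eef_rot: [179.6, 0.2, 157.8]
contact_force: [0.2, 0.1, -1.3]
gripper_width: 0.012
gripper_force: 30.0
```

Call:
jog_arm([
  [[-1, 0, -5.4, 0, 0.06], [-1, 0, -5.4, 0, 0.06], [-1, 0, -5.4, 0, 0.06], [-1, 0, -5.4, 0, 0.06], [-1, 0, -5.4, 0, 0.07], [-1, 0, -5.4, 0, 0.07], [-1, 1, -5, 0, 0.06], [-1, 0, 0, 0, 0]],
])

```text
time_s: 12.18
tcp_pos: [0.5087, -0.0645, 0.2524]
eef_rot: [-180.0, -0.1, -177.2]
contact_force: [-0.7, 0.8, -1.3]
gripper_width: 0.0118
gripper_force: 30.0
```

Call:
jog_arm([
  [[-1, 0, 0, -2, 0], [-1, 0, 0, 0, 0], [-1, 0, 0, 0, 0]],
])

```text
time_s: 12.55
tcp_pos: [0.5093, -0.0612, 0.2337]
eef_rot: [-180.0, -0.0, -176.9]
contact_force: [0.5, 0.1, 0.4]
gripper_width: 0.012
gripper_force: 30.0
```

```bash
python3 - <<'E'
from h import *
s=r.get_state();print(s["tcp_pos"],s["eef_rot"])
c=r.camera_info("wrist");w=r.capture("wrist");np.save("w4.npy",c,allow_pickle=True);cv2.imwrite("pics/w4.png",w)
# crop region around nest
ps=np.array([proj(c,p) for p in((.64,.06,.04),(.64,-.1,.04),(.55,.06,.04),(.55,-.1,.04))]);print(ps.round())
x0,y0=np.maximum(0,ps.min(0)-10).astype(int);x1,y1=np.minimum((640,480),ps.max(0)+10).astype(int)
k=min(800/(x1-x0),600/(y1-y0));print(x0,y0,x1,y1,k)
cv2.imwrite("pics/w4c.png",cv2.resize(w[y0:y1,x0:x1],None,fx=k,fy=k,interpolation=cv2.INTER_CUBIC))
E
```

```text
[ 0.50931836 -0.06115262  0.23374273] [-1.79988280e+02 -1.50197125e-02 -1.76930506e+02]
[[439. 365.]
 [268. 357.]
 [452. 275.]
 [270. 265.]]
257 255 462 375 3.902439024390244
```

View pics/w4c.png

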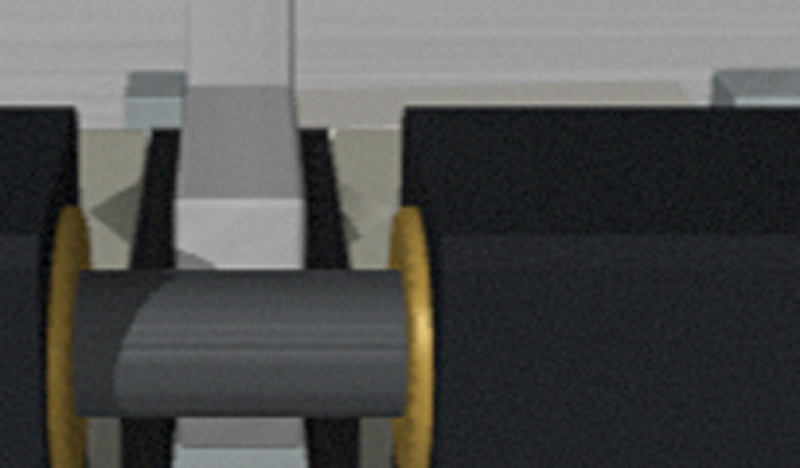

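Held spacer blocks the view (tab at (240,330)) and the camera looks back toward the robot. Only the near edges of the thin stop (155,75) and thick stop (750,75) show. I'll move further out in x to see the gap.

Call:
jog_arm([
  [[-1, 5, 0, 1, 0], [-1, 5.5, 0, 1, 0], [-1, 1, 0, 0, 0], [-1, 0, 0, 0, 0], [-1, 0, 0, 0, 0]],
])

```text
time_s: 13.22
tcp_pos: [0.6233, -0.0615, 0.2537]
eef_rot: [180.0, -0.0, -177.0]
contact_force: [0.1, 0.1, -0.9]
gripper_width: 0.0116
gripper_force: 30.0
```

```bash
python3 - <<'E'
from h import *
s=r.get_state();print(s["tcp_pos"],s["eef_rot"])
c=r.camera_info("wrist");w=r.capture("wrist");np.save("w5.npy",c,allow_pickle=True);cv2.imwrite("pics/w5.png",w)
ps=np.array([proj(c,p) for p in((.64,.095,.04),(.64,-.1,.04),(.54,.095,.04),(.54,-.1,.04))]);print(ps.round())
x0,y0=np.maximum(0,ps.min(0)-6).astype(int);x1,y1=np.minimum((640,480),ps.max(0)+6).astype(int)
k=min(800/(x1-x0),600/(y1-y0));print(x0,y0,x1,y1,k)
cv2.imwrite("pics/w5c.png",cv2.resize(w[y0:y1,x0:x1],None,fx=k,fy=k,interpolation=cv2.INTER_NEAREST))
E
```

```text
[ 0.62327411 -0.06150426  0.25370176] [ 1.79990202e+02 -1.83418998e-02 -1.76964329e+02]
[[487. 244.]
 [273. 233.]
 [507. 130.]
 [276. 117.]]
267 111 512 250 3.2653061224489797
```

View pics/w5c.png

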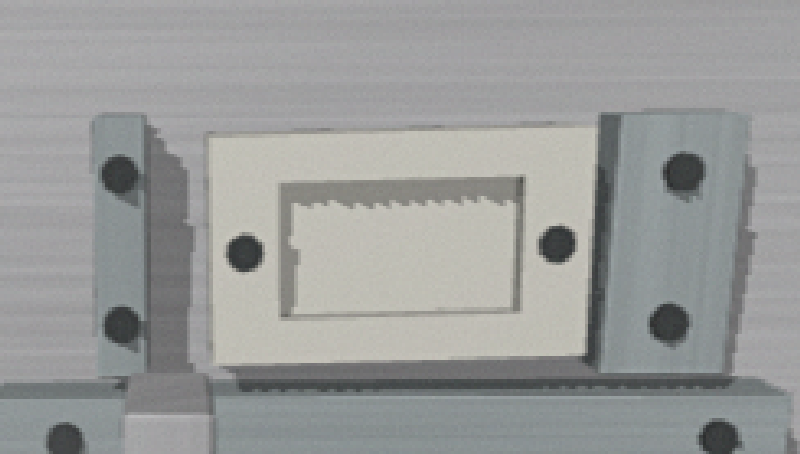

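The crop shows the nest's top corners (207,133), (597,125), (587,355), (214,365). The thin stop's inner top edge runs (145,115)-(148,375) and the held spacer is at (170,410).

```bash
python3 - <<'E'
from h import *
c=np.load("w5.npy",allow_pickle=True).item();k=800/245
V=c["view"];print("cam",(-V[:3,:3].T@V[:3,3]).round(3))
A=lambda u,v,z:ray(c,(267+u/k-.5,111+v/k-.5),z)[:2]
N=np.array([A(*p,.046) for p in((207,133),(597,125),(587,355),(214,365))])
print("nest",N.round(4).tolist(),N.mean(0).round(4),[round(float(np.linalg.norm(N[i]-N[i-1])),4) for i in range(4)])
ang=lambda e:np.degrees(np.arctan2(e[1],e[0]))
print("nest yaw",ang(N[1]-N[0])-90,ang(N[2]-N[3])-90,ang(N[2]-N[1]),ang(N[3]-N[0]))
S=np.array([A(*p,.04) for p in((145,115),(148,375),(93,118),(97,375))]);print("thin",S.round(4).tolist(),S.mean(0),ang(S[1]-S[0]),ang(S[3]-S[2]))
R=np.array([A(0,395,.042),A(785,392,.042)]);print("rail",R.round(4).tolist(),ang(R[1]-R[0])-90)
y=np.radians(3.2);ux=np.array([np.cos(y),np.sin(y)]);uy=np.array([-ux[1],ux[0]])
n=((N[0]+N[3])/2)@uy;t=((S[0]+S[1])/2)@uy;print("gap",n,t,n-t)
nx=N.mean(0)@ux;g=ux*nx+uy*(n+t)/2;print("goal",g)
for z in(.03,): 
  print("spacer bar est", A(170,372,.24-.055-.0+.03-.0))
E
```

```text
cam [ 0.552 -0.064  0.394]
nest [[0.5651, -0.0534], [0.5577, 0.0467], [0.6178, 0.0524], [0.6259, -0.0478]] [ 5.916e-01 -5.000e-04] [0.0611, 0.1003, 0.0603, 0.1005]
nest yaw 4.193822848898961 4.619695838238101 5.4212449964118425 5.2671077354772
thin [[0.5616, -0.0697], [0.6309, -0.0655], [0.5631, -0.0832], [0.6317, -0.0795]] [ 0.59680268 -0.07446313] 3.4612303351025067 3.099670555666446
rail [[0.6383, -0.1058], [0.6259, 0.1094]] 3.276994230485002
gap -0.08376131846821236 -0.10075361662469565 0.016992298156483288
goal [ 0.59489269 -0.05914188]
spacer bar est [ 0.59155054 -0.06169724]
```

```bash
python3 - <<'E'
from h import *
c=np.load("w5.npy",allow_pickle=True).item();k=800/245
w=cv2.imread("pics/w5.png")
y=np.radians(3.03);ux=np.array([np.cos(y),np.sin(y),0]);uy=np.array([-ux[1],ux[0],0])
T=np.array([.62327,-.0615,.2537])
for dz in(-.0252,-.0552+.004,-.0552):
    for sy in(-.006,.006): print(dz,sy,proj(c,T-.03*ux+sy*uy+[0,0,dz]).round(2))
g=cv2.cvtColor(w,cv2.COLOR_BGR2GRAY)
for v in(222,228,232,236,239,245): print(v,g[v,298:338].tolist())
print(g[215:250,319].tolist())
E
```

```text
-0.0252 -0.006 [300.91 235.14]
-0.0252 0.006 [329.28 235.15]
-0.051199999999999996 -0.006 [303.12 222.31]
-0.051199999999999996 0.006 [327.85 222.32]
-0.0552 -0.006 [303.41 220.62]
-0.0552 0.006 [327.66 220.63]
222 [146, 143, 144, 144, 144, 144, 140, 143, 142, 141, 138, 139, 141, 116, 98, 112, 115, 112, 111, 110, 112, 111, 113, 112, 109, 111, 115, 112, 138, 159, 159, 158, 158, 166, 177, 177, 170, 170, 173, 173]
228 [118, 117, 118, 113, 99, 77, 75, 95, 122, 133, 131, 132, 131, 130, 129, 129, 130, 127, 129, 131, 130, 129, 127, 127, 127, 126, 127, 122, 126, 126, 125, 116, 101, 104, 114, 113, 111, 109, 112, 113]
232 [120, 118, 118, 126, 123, 125, 118, 124, 132, 129, 131, 130, 124, 124, 126, 127, 124, 124, 126, 126, 124, 123, 124, 123, 124, 124, 124, 125, 128, 124, 127, 128, 117, 109, 125, 138, 139, 140, 136, 135]
236 [147, 147, 147, 147, 150, 148, 139, 128, 129, 130, 130, 129, 130, 129, 128, 127, 128, 130, 127, 127, 125, 125, 130, 124, 126, 125, 124, 127, 123, 126, 123, 125, 118, 102, 123, 150, 150, 148, 147, 147]
239 [145, 145, 146, 147, 146, 140, 147, 167, 171, 170, 170, 171, 171, 169, 170, 167, 171, 169, 168, 165, 167, 166, 168, 167, 170, 168, 167, 163, 164, 163, 163, 166, 159, 139, 124, 134, 147, 148, 145, 146]
245 [144, 147, 146, 147, 143, 145, 152, 164, 164, 163, 164, 166, 165, 163, 161, 163, 162, 163, 164, 163, 162, 162, 161, 164, 161, 163, 161, 158, 156, 161, 161, 162, 155, 132, 119, 131, 147, 146, 142, 144]
[112, 115, 116, 114, 110, 115, 112, 111, 111, 116, 125, 131, 132, 129, 125, 126, 127, 123, 127, 128, 130, 125, 144, 175, 166, 162, 161, 160, 158, 159, 162, 159, 162, 157, 161]
```

Call:
jog_arm([
  [[-1, -3.0, 0.1, 0, 0.01], [-1, 0, 0, -5, 0], [-1, 0, 0, -5, 0], [-1, 0, 0, -4.2, 0], [-1, 0, 0, 0, 0], [-1, 0, 0, 0, 0]],
])

```text
time_s: 14.02
tcp_pos: [0.5952, -0.0606, 0.1137]
eef_rot: [-180.0, 0.1, -176.4]
contact_force: [0.1, 0.3, 0.6]
gripper_width: 0.0118
gripper_force: 30.0
```

```bash
python3 - <<'E'
from h import *
s=r.get_state();T=s["tcp_pos"];print(T,s["eef_rot"])
c=r.camera_info("wrist");w=r.capture("wrist");np.save("w6.npy",c,allow_pickle=True);cv2.imwrite("pics/w6.png",w)
y=np.radians(3.6);ux=np.array([np.cos(y),np.sin(y),0]);uy=np.array([-ux[1],ux[0],0])
for dz in(-.0252,-.0552):print("spc",[proj(c,T-.03*ux+sy*uy+[0,0,dz]).round(1).tolist() for sy in(-.006,.006)])
print("nest near right corner",proj(c,(.5651,-.0534,.046)).round(1),"thin",proj(c,(.5616,-.0697,.04)).round(1))
g=cv2.cvtColor(w,cv2.COLOR_BGR2GRAY)
print(g[170:260,318].tolist())
for v in range(190,240,4): print(v,g[v,270:370].tolist())
E
```

```text
[ 0.59519113 -0.06058965  0.1136863 ] [-1.79983972e+02  1.38937553e-01 -1.76359762e+02]
spc [[301.0, 235.0], [329.4, 235.0]]
spc [[303.5, 220.3], [327.8, 220.4]]
nest near right corner [333.1 216.2] thin [302.8 205.7]
[159, 158, 159, 155, 156, 156, 158, 157, 157, 154, 153, 155, 157, 160, 154, 157, 157, 155, 152, 150, 149, 153, 151, 155, 151, 156, 153, 156, 154, 156, 153, 154, 153, 157, 158, 154, 154, 155, 156, 152, 150, 148, 149, 149, 155, 156, 155, 161, 158, 151, 113, 100, 101, 105, 110, 117, 123, 123, 119, 121, 118, 120, 120, 120, 120, 124, 119, 138, 167, 158, 153, 148, 151, 150, 151, 149, 153, 151, 153, 153, 149, 152, 150, 149, 153, 150, 150, 151, 152, 151]
190 [151, 154, 152, 155, 155, 150, 153, 151, 151, 152, 155, 151, 153, 156, 151, 152, 152, 152, 152, 151, 151, 151, 151, 150, 153, 151, 151, 151, 152, 149, 151, 153, 150, 152, 151, 153, 152, 149, 151, 149, 150, 149, 152, 151, 148, 150, 151, 149, 149, 148, 152, 150, 152, 149, 153, 146, 153, 147, 150, 150, 150, 148, 149, 147, 150, 150, 149, 150, 150, 151, 148, 151, 150, 147, 147, 149, 147, 149, 149, 147, 148, 150, 148, 151, 148, 1
[... 5341 characters left out ...]
9, 119, 121, 123, 110, 107, 115, 126, 152, 180, 180, 181, 177, 176, 177, 177, 177, 175, 178, 176, 178, 175, 177, 177, 176, 177, 177, 176, 178, 176, 177, 174, 179, 179, 176, 179, 176, 178, 179, 175, 177, 177, 178, 180]
238 [155, 152, 153, 153, 154, 155, 157, 146, 131, 135, 136, 123, 82, 63, 65, 64, 62, 66, 63, 63, 64, 64, 63, 62, 59, 61, 61, 57, 66, 85, 98, 97, 93, 79, 118, 161, 174, 177, 173, 171, 173, 172, 170, 172, 170, 170, 169, 169, 167, 166, 165, 166, 166, 167, 167, 162, 161, 158, 159, 160, 157, 137, 109, 114, 154, 182, 177, 176, 178, 177, 178, 180, 174, 178, 179, 177, 178, 177, 177, 176, 176, 177, 177, 177, 177, 176, 176, 175, 178, 175, 178, 175, 178, 177, 177, 176, 177, 176, 177, 179]
```

The gap's edges (u 302.5 and 333.5) and the spacer (304.5–330.5) are concentric within about 0.3 mm. Descending.

Call:
jog_arm([
  [[-1, -0.1, 0, -1, 0], [-1, 0, 0, -1, 0], [-1, 0, 0, -0.8, 0], [-1, 0, 0, -0.5, 0], [-1, 0, 0, -0.2, 0], [-1, 0, 0, 0, 0]],
])

```text
time_s: 14.82
tcp_pos: [0.5933, -0.0607, 0.0764]
eef_rot: [-180.0, -0.0, -176.4]
contact_force: [0.8, 0.1, -0.2]
gripper_width: 0.0119
gripper_force: 30.0
```

Call:
jog_arm([
  [[-1, 0, 0, -0.1, 0], [-1, 0, 0, -0.1, 0], [-1, 0, 0, 0, 0]],
])

```text
time_s: 15.2
tcp_pos: [0.5933, -0.0607, 0.0746]
eef_rot: [180.0, 0.0, -176.4]
contact_force: [-0.6, -0.0, -1.6]
gripper_width: 0.0118
gripper_force: 30.0
```

Call:
jog_arm([
  [[-1, 0, 0, -0.1, 0], [-1, 0, 0, -0.1, 0], [-1, 0, 0, 0, 0]],
])

```text
time_s: 15.58
tcp_pos: [0.5935, -0.0607, 0.0746]
eef_rot: [-180.0, 0.1, -176.4]
contact_force: [-5.9, 0.9, 16.0]
gripper_width: 0.0118
gripper_force: 30.0
```

Call:
jog_arm([
  [[-1, 0, 0, 0.1, 0], [-0.4, 0, 0, 0, 0], [-0.4, 0, 0, 0, 0], [-0.4, 0, 0, 0, 0], [-0.4, 0, 0, 3, 0], [-0.4, 0, 0, 5, 0], [-0.4, -4, 1, 3, 0], [-0.4, -6, 2, 3, 0]],
])

```text
time_s: 16.58
tcp_pos: [0.4995, -0.0328, 0.211]
eef_rot: [-180.0, 0.0, -176.5]
contact_force: [-0.8, 0.2, 1.1]
gripper_width: 0.0264
gripper_force: 0.0
```

Call:
jog_arm([
  [[-1, -4, 3, 0, 0], [-1, 0, 0, 0, 0], [-1, 0, 0, 0, 0]],
])

```text
time_s: 16.95
tcp_pos: [0.46, -0.0026, 0.2107]
eef_rot: [180.0, 0.1, -176.3]
contact_force: [0.5, 0.1, -0.5]
gripper_width: 0.0029
gripper_force: 0.0
```

```bash
python3 - <<'E'
from h import *
s=r.get_state();print(s["tcp_pos"],s["eef_rot"],s["time_s"],s["gripper_width"])
t=r.capture("top");sc=r.capture("scene");cv2.imwrite("pics/t7.png",t);cv2.imwrite("pics/s7.png",sc)
ct,cs=r.camera_info("top"),r.camera_info("scene")
for n,c,im,old in(("top",ct,t,"pics/top0.png"),("scene",cs,sc,"pics/scene0.png")):
    d=cv2.absdiff(im,cv2.imread(old)).max(2)
    print(n,"pred tab top",proj(c,(.593,-.061,.082)).round(1),"bar ends",proj(c,(.563,-.063,.05)).round(1),proj(c,(.623,-.059,.05)).round(1))
    p=proj(c,(.593,-.061,.06)).astype(int);m=(cv2.medianBlur(d,3)>18).astype(np.uint8)
    x0,y0=p[0]-24,p[1]-24
    for row in m[y0:y0+48,x0:x0+48]: print(''.join('.#'[v] for v in row))
E
```

```text
[ 0.46004107 -0.00256444  0.21071679] [ 1.79991148e+02  5.86586119e-02 -1.76339221e+02] 16.95 0.002883478344787266
top pred tab top [357.1 234.2] bar ends [357.1 251. ] [354.9 222.8]
###################################.....########
###################################.....########
####################################...#########
#############.##################################
#########.......################################
########.........###############################
########...###....##############################
########...###..........##.......###############
######..........................################
................###.........####################
...............#####.......#####################
...#################...#########################
################################################
#############################...################
###########################......###############
###########################.......##############
#############################......#############
################################...#############
###################################
[... 3156 characters left out ...]
.#####........
...................................#####........
...................................######.......
....................................#####.......
......................................##........
................................................
................................................
................................................
................................................
................................................
................................................
................................................
................................................
................................................
................................................
```

The scene difference shows the spacer standing at the predicted place. Next, come down in front of the nest with the fingers spread to 44 mm, then push.

Call:
jog_arm([
  [[0, 3, -0.2, -3, -0.006], [0, 2.6, -0.2, -4, 0], [0, 0, 0, -4, 0], [0, 0, 0, -3.5, 0], [0, 0, 0, -1.7, 0], [0, 0, 0, 0, 0], [0, 0, 0, 0, 0]],
])

```text
time_s: 17.92
tcp_pos: [0.5164, -0.0071, 0.0485]
eef_rot: [-180.0, 0.0, -176.8]
contact_force: [-0.1, 1.1, 0.5]
gripper_width: 0.0437
gripper_force: 0.0
```

Call:
jog_arm([
  [[0, 0.8, 0.04, 0, 0], [0, 0.8, 0.04, 0, 0], [0, 0.5, 0.03, 0, 0], [0, 0.5, 0.03, 0, 0], [0, 0.4, 0.02, 0, 0], [0, 0, 0, 0, 0]],
])

```text
time_s: 18.68
tcp_pos: [0.5459, -0.0052, 0.0483]
eef_rot: [-180.0, -0.0, -176.8]
contact_force: [0.8, -0.9, -0.9]
gripper_width: 0.044
gripper_force: 0.0
```

Call:
jog_arm([
  [[0, 0.3, 0.02, 0, 0], [0, 0.3, 0.02, 0, 0], [0, 0.3, 0.01, 0, 0], [0, 0, 0, 0, 0]],
])

```text
time_s: 19.18
tcp_pos: [0.5547, -0.0048, 0.0482]
eef_rot: [-180.0, -0.0, -176.8]
contact_force: [-2.5, -0.9, 0.5]
gripper_width: 0.0437
gripper_force: 0.6
```

Call:
jog_arm([
  [[0, 0.2, 0.01, 0, 0], [0, 0.2, 0.01, 0, 0], [0, 0.2, 0.01, 0, 0], [0, 0, 0, 0, 0]],
])

```text
time_s: 19.68
tcp_pos: [0.5612, -0.0043, 0.0484]
eef_rot: [180.0, 0.0, -176.7]
contact_force: [0.2, 0.3, -0.2]
gripper_width: 0.0435
gripper_force: 0.0
```

Call:
jog_arm([
  [[0, 0.2, 0.01, 0, 0], [0, 0.2, 0.01, 0, 0], [0, 0, 0, 0, 0]],
])

```text
time_s: 20.05
tcp_pos: [0.5616, -0.0047, 0.0479]
eef_rot: [-180.0, -0.3, -176.8]
contact_force: [-11.4, 1.4, 8.8]
gripper_width: 0.0434
gripper_force: 5.6
```

Call:
jog_arm([
  [[0, 0.1, 0, 0, 0], [0, 0, 0, 0, 0], [0, 0, 0, 0, 0], [0, 0, 0, 0, 0]],
])

```text
time_s: 20.55
tcp_pos: [0.5616, -0.0047, 0.0479]
eef_rot: [-180.0, -0.4, -176.8]
contact_force: [-14.9, 4.0, 11.0]
gripper_width: 0.0437
gripper_force: 7.2
```

```bash
python3 - <<'E'
from h import *
s=r.get_state();print(s["tcp_pos"],s["eef_rot"],s["contact_force"],s["moment"],s["time_s"])
sc=r.capture("scene");cv2.imwrite("pics/s8.png",sc);c=r.camera_info("scene")
a=cv2.imread("pics/s7.png");d=cv2.absdiff(sc,a).max(2)
m=(cv2.medianBlur(d,3)>18).astype(np.uint8)
print("nest corners before",[proj(c,(x,y,.046)).round(1).tolist() for x,y in((.5635,-.055),(.556,.045),(.616,.051),(.624,-.0495))])
print("spacer tab",proj(c,(.593,-.061,.082)).round(1))
# spacer patch: tab region unchanged?
p=proj(c,(.593,-.061,.07)).astype(int);print("spacer diff",d[p[1]-8:p[1]+9,p[0]-10:p[0]+11].mean(),"max",d[p[1]-8:p[1]+9,p[0]-10:p[0]+11].max())
for v in range(225,285): print(v,''.join('.#'[k] for k in m[v,255:355]))
E
```

```text
[ 0.56162856 -0.00470598  0.04793156] [-179.96545736   -0.40753669 -176.76859349] [-14.85151427   4.0138495   10.99663132] [1.60032702 5.20575554 0.31126021] 20.55
nest corners before [[278.0, 262.8], [298.0, 230.6], [321.1, 239.4], [301.8, 272.5]]
spacer tab [287.  261.9]
spacer diff 37.59103641456583 max 110
225 ..............#...........................#####################................######...............
226 .............###.........................#######################......#.........######..............
227 .............##...##....................################################...........##...............
228 .................#####..................#################################...........................
229 ...............#########...............###################################..........................
230 ...............#############..........#####################################...........###...........
231 ............####################.....#######################################...........##...........
232 ...........######################################
[... 4811 characters left out ...]
........................#######........................############...
279 ........................................................####........................##############..
280 ....................................................................................##############..
281 ...................................................................................##############...
282 ..................................................................................###############...
283 ..................................................................................##############....
284 ..................................................................................##############....
```

```bash
python3 - <<'E'
from h import *
from scipy.ndimage import map_coordinates as mc
c=r.camera_info("scene");y0=np.radians(3.3);ux=np.array([np.cos(y0),np.sin(y0),0]);uy=np.array([-ux[1],ux[0],0])
O=np.array([.6315,0,.044])
for f in("s7","s8"):
    g=cv2.imread(f"pics/{f}.png",0).astype(float)
    for yy in(-.04,-.02,0,.02,.035):
        q=np.array([proj(c,O+yy*uy+ x*ux) for x in np.arange(-.024,.020,.002)])
        print(f,yy,mc(g,[q[:,1],q[:,0]],order=1).round().astype(int).tolist())
# spacer: gray profile along its bar top and tab vertical
s=cv2.imread("pics/s8.png",0)
p=proj(c,(.593,-.061,.06)).astype(int);print(p)
for f in("s7","s8"):
    g=cv2.imread(f"pics/{f}.png",0);print(f)
    for v in range(p[1]-14,p[1]+16,2): print(v,g[v,p[0]-16:p[0]+24:2].tolist())
E
```

```text
s7 -0.04 [109, 109, 109, 109, 109, 108, 104, 97, 92, 90, 90, 92, 94, 94, 99, 105, 113, 116, 118, 119, 119, 118]
s7 -0.02 [146, 146, 146, 147, 146, 144, 135, 113, 96, 89, 91, 93, 100, 110, 117, 118, 117, 116, 117, 117, 117, 117]
s7 0 [146, 146, 147, 147, 146, 141, 129, 107, 94, 90, 91, 94, 101, 110, 116, 117, 116, 117, 117, 117, 117, 116]
s7 0.02 [146, 146, 146, 146, 145, 139, 123, 103, 93, 90, 93, 95, 102, 110, 116, 117, 117, 116, 116, 117, 116, 115]
s7 0.035 [141, 144, 146, 147, 145, 139, 123, 102, 92, 91, 94, 97, 104, 111, 116, 117, 117, 117, 118, 117, 116, 115]
s8 -0.04 [100, 109, 111, 112, 111, 111, 112, 112, 111, 111, 111, 107, 99, 93, 91, 90, 89, 89, 89, 90, 90, 90]
s8 -0.02 [112, 112, 112, 112, 112, 112, 112, 111, 112, 112, 111, 107, 97, 91, 89, 89, 88, 88, 89, 90, 89, 89]
s8 0 [111, 111, 112, 111, 111, 111, 112, 112, 112, 111, 111, 107, 98, 91, 88, 88, 88, 87, 88, 88, 88, 87]
s8 0.02 [130, 126, 121, 115, 113, 112, 112, 111, 111, 111, 111, 107, 99, 92, 89, 89, 88, 87, 87, 88, 88, 87]
s8 0.035 [116, 111, 108, 108, 108, 109, 111, 112, 112, 112, 111, 107, 98, 92, 89, 88, 88, 88, 
[... 2318 characters left out ...]

269 [134, 131, 121, 110, 111, 114, 114, 100, 95, 89, 86, 86, 98, 106, 112, 112, 111, 111, 111, 100]
271 [133, 123, 119, 96, 93, 106, 109, 113, 109, 107, 95, 93, 100, 101, 108, 111, 112, 110, 109, 92]
273 [126, 121, 115, 65, 63, 103, 112, 106, 108, 115, 113, 122, 118, 102, 96, 101, 107, 110, 98, 91]
275 [119, 105, 109, 90, 97, 114, 121, 117, 113, 109, 110, 113, 126, 126, 95, 96, 100, 100, 91, 90]
277 [125, 104, 99, 101, 112, 120, 120, 120, 119, 119, 113, 105, 106, 109, 84, 94, 101, 99, 93, 91]
279 [133, 128, 116, 102, 99, 102, 112, 117, 120, 121, 104, 68, 75, 103, 91, 95, 105, 120, 120, 112]
281 [134, 134, 133, 124, 120, 108, 100, 100, 108, 117, 108, 70, 79, 115, 116, 97, 115, 123, 121, 124]
```

The nest edge meets the rail at the same place for every y with no dark gap, so it is flush and parallel. The push is steady at 15 N and the spacer hasn't moved. Handing in.

```bash
python3 -c "
from plant import r
print(r.get_state()['contact_force']);print(r.close_job())"
```

```text
[-14.48911391   2.69594121  10.98800559]
the job is handed in; nothing more can be done
None
```

I handed the job in at about 20.6 s: both offcuts are in the bin, the spacer is standing released in the gap by the thin stop, and the nest block is flush against the back rail, still pressed with about 15 N. The verdict wasn't shown.

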